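# Release the ratchet of a crimp pull tester and wind its carriage home

## Task

The pull-and-hold test on the crimp tester is over and the sample is out, but the ratchet still holds the carriage pulled back. Lift the ratchet pawl by its ball-ended lever and throw it right over until it rests on its back stop, clear of the wheel; then wind the crank backward until the carriage is fully home against its two stop collars. Leave the pawl thrown back, let go of everything and do not disturb the other things on the bench.

Things in the scene. Friction and masses are not known exactly. Their poses are not given: they have to be found in the camera images.
- tester: grey machine fixed to the bench, base 100 x 370 x 30 mm: at one end crankshaft and ratchet between two cheeks 165 mm high, in the middle the carriage on two guide rods, at the other end the load-cell head, 145 mm high. Origin on the bench below the crankshaft; x along the crankshaft, away from the operator (crank at -x), y along the rods (head at y = -255 mm), z up. Turned at most 0.3 rad.
- crank (a joint): turn of the crankshaft about the tester's x axis, rad: 0 = carriage home (hard stop), grows when wound on (top goes to the tester's -y), at most 2.7. Backward = towards 0, handle going to the +y side. Drives the carriage 20 mm per rad. Stays where left; takes about 4 N at the handle. With the pawl down it goes back at most one tooth (0.42 rad) and is then blocked.
- pawl (a joint): turn of the ratchet pawl, rad: 0 to 0.15 = down on the ratchet teeth, grows as it is lifted and swung over towards the tester's +y; 1.85 = thrown over, lying on its back stop. Held by its weight only (160 g): beyond about 1.1 it falls over to the stop by itself, below about 0.7 it falls back on the teeth.
- pawl_ball (a point): centre of the black ball, 22 mm across, on the end of the pawl's 8 mm lever, open space all round. Moves on a circle of 62 mm radius about pawl_pivot in the tester's y-z plane: with the pawl at 0 it is 34 mm towards -y and 52 mm above the pivot (202 mm above the bench); thrown over it is 59 mm towards +y and 18 mm above the pivot.
- pawl_pivot (a point): fixed pivot axis of the pawl (parallel to the tester's x axis) in the plane of the ratchet wheel: tester frame (10, 46, 150) mm.
- crank_handle (a point): middle of the crank's black handle, a cylinder 70 mm long, 24 mm across, parallel to the crankshaft, sticking out towards the operator and spinning freely on its pin; the crank arm is 36 mm behind this point. Moves on a circle of 65 mm radius about crank_axis; at crank angle q it stands 10 degrees + q from the tester's +y direction up towards z.
- crank_axis (a point): fixed point on the crankshaft's axis, level with the middle of the handle: tester frame (-106.5, 0, 95) mm.
- carriage (a joint): travel of the carriage along the guide rods, m: 0 = home against the two stop collars, grows as it is pulled towards the crank (0.020 x crank).
- stop_collars (a point): point midway between the two dark stop collars on the guide rods, at the face which the carriage meets: tester frame (0, -165, 62) mm.
- multimeter: bystander, loose: hand multimeter, 85 x 170 x 45 mm, lying face up. Origin on its underside, near the middle.
- crimping_pliers: bystander, loose: crimping pliers lying flat, about 200 mm long, 20 mm high. Origin on its underside, near the middle.
- terminal_bin: bystander, loose: open grey plastic bin of crimp terminals, 110 x 90 x 45 mm. Origin on its underside, near the middle.
- solder_reel: bystander, loose: reel of solder standing on its end, 67 mm across, 54 mm high. Origin on its underside, near the middle.
- screwdriver: bystander, loose: screwdriver lying down, 200 mm long. Origin on its underside, near the middle.
- cleaner_bottle: bystander, loose: white bottle, 60 mm across, 130 mm high. Origin on its underside, near the middle.
- side_cutters: bystander, loose: small side cutters lying flat, about 120 mm long, 14 mm high. Origin on its underside, near the middle.

How it is judged:
By the outcome, as a careful person would: the job done as asked, in the order asked, and still so for the second after the job is handed in, with the robot touching nothing.
It also fails if it takes over 51 s, if anything falls off the work surface, if the arm or the gripper's body presses on something with over 40 N, if the wrist force passes 120 N, or if a joint passes its speed limit or range.

## Robot

A 7-joint arm with a two-finger parallel gripper is mounted at the origin on the work surface. World frame = base frame: x ahead of the robot, y to its left, z up, the work surface at z = 0. Lengths are in m, angles in degrees, forces in N, time in s.
With the tool pointing down it reaches from about 0.425 to 0.875 m from the base axis. Payload 4.7 kg.
Tool frame: the origin (TCP) lies on the front face of the gripper's body, between the roots of the fingers; the fingertips stand 70 mm ahead of it and the grasp point (between the pads) lies 51 mm ahead of it; z points along the fingers, x is the direction in which the jaws open and shut, and the axes are right-handed (so a half turn about z gives the same grasp; the last joint's range is limited). The gripper opens to 87 mm and grips with 3 to 60 N. Pads are 19 mm wide; open, the fingers measure 117 mm over their backs; the gripper's body (75 mm by 190 mm) begins 51 mm behind the grasp point.
Start: joints at [70.25, 18.392, -4.016, 83.108, 1.295, 78.541, -3.26], TCP at [0.228, -0.609, 0.292] pointing down, gripper open.
Joint ranges: [-163.93, 163.93], [-17.29, 119.83], [-79.2, 71.16], [3.27, 140.29], [-89.18, 269.18], [5.43, 117.66], [-154.24, 154.24]. Speed limits (degrees/s): [147.25, 147.25, 180, 180, 180, 180, 180].

## Interface

Orientations are given as [roll, pitch, yaw] about the fixed x, y, z axes, in that order (R = Rz(yaw) Ry(pitch) Rx(roll)).
In Python, from cell import * gives the robot as it stands. The module is installed in compiled form; this text tells all that it offers.
- The arm moves only by the shell command python3 -m crank 'ROWS' [FORCE]. ROWS is JSON, a list of rows, each a list of 7 numbers: the finger opening in mm, from 0 to 87, then the shift along the world's x, y, z in mm, then the turn, a rotation vector about the world's x, y, z in degrees. In form: [[gripper, dx, dy, dz, wx, wy, wz], ...]. A call has 1 to 8 rows; each row is the pose to reach, as a shift and turn from the pose measured when the call began; what a row does not reach only later rows make up. A row lasts 1/10 s, in which the tool goes at most 50 mm and 8.59 degrees, less where a joint would pass 70% of its speed; a pose out of reach is approached as far as the arm can. A call with a gripper value outside its range is refused whole. The fingers move at their own pace and stop on an object; FORCE is the grip in N (left out, the last holds). Time passes only in rows, so rows that repeat a pose let the fingers close. It gives the time, the measured TCP pose, the force and the opening at its end, in the units of the state.
- get_obs(): the state, without advancing time (a new reading comes with each control period).
- read_camera(name): name is "scene" or "top" or "wrist"; returns a dict with "img" (384x512x3 uint8, red, green, blue), "K" (3x3 intrinsics, pixels), "cam_to_world" (4x4, takes a point from camera to world coordinates). Camera axes: x right, y down, z forward; pixel columns grow to the right and rows downward; lengths in m; the calibration is good to about 2 mm. A picture is of the moment at which its call begins. There is no depth.
- sign_off(): hands the job in, once; it reports no verdict.
The state is a dict: "time_s": time; "qpos": joint angles; "joint_velocities": joint speeds; "effort": joint torques, N m; "tool_pos": TCP position; "tool_rot": TCP orientation; "force": force on the tool from outside, world axes, zero at the start; "wrist_torque": the same for the moment, N m; "grip_width": finger opening in m.
Only numpy, scipy, OpenCV 4.12 (cv2) and the standard library are available. Lean on these libraries where they do the work, as an engineer would, in place of code of your own. Each camera call takes 0.05 s, during which the arm holds its last target.

## Working session

There is one attempt and no reset: what is moved stays moved. The work goes in short steps, Python scripts to look and compute and a shell command to move; the robot and the scene stay as the last step left them, time stands still between calls to the robot, and variables do not carry over. Pictures are saved under pics/ and viewed, and the job is handed in when it is done.

```bash
mkdir -p pics
python3 - <<'E'
from cell import *
import cv2,numpy as np
o=get_obs();print({k:np.round(v,3).tolist() for k,v in o.items()})
for n in ["scene","top","wrist"]:
    c=read_camera(n);cv2.imwrite(f"pics/{n}0.png",c["img"][:,:,::-1]);print(n,np.round(c["K"],1).tolist(),np.round(c["cam_to_world"],3).tolist())
E
```

```text
{'time_s': 0.0, 'qpos': [70.252, 18.439, -4.017, 83.175, 1.295, 78.54, -3.258], 'joint_velocities': [-0.038, 0.12, -0.094, 0.023, 0.054, 0.036, -0.036], 'effort': [0.0, -49.128, -0.403, -31.253, -0.064, 0.044, 0.0], 'tool_pos': [0.228, -0.608, 0.291], 'tool_rot': [179.995, 0.109, -69.439], 'force': [-0.275, 0.558, 0.704], 'wrist_torque': [0.018, 0.012, -0.0], 'grip_width': 0.087}
scene [[363.7, 0.0, 267.6], [0.0, 363.7, 197.0], [0.0, 0.0, 1.0]] [[0.485, 0.504, -0.715, 1.254], [0.874, -0.265, 0.407, -0.396], [0.015, -0.822, -0.569, 0.681], [0.0, 0.0, 0.0, 1.0]]
top [[421.1, 0.0, 261.1], [0.0, 421.1, 194.0], [0.0, 0.0, 1.0]] [[0.008, -0.998, 0.059, 0.499], [-1.0, -0.008, -0.01, 0.009], [0.011, -0.059, -0.998, 1.106], [0.0, 0.0, 0.0, 1.0]]
wrist [[340.7, 0.0, 260.2], [0.0, 340.7, 190.2], [0.0, 0.0, 1.0]] [[0.352, -0.907, -0.23, 0.29], [-0.936, -0.341, -0.084, -0.585], [-0.002, 0.245, -0.97, 0.384], [0.0, 0.0, 0.0, 1.0]]
```

View pics/scene0.png

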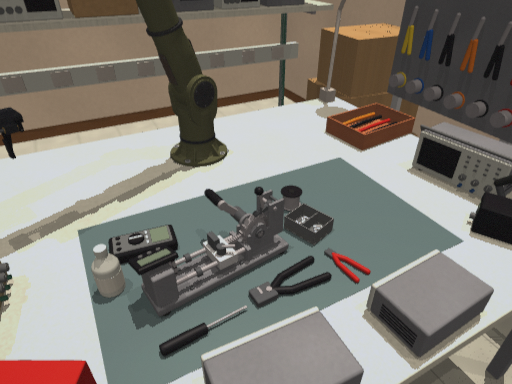

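View pics/top0.png

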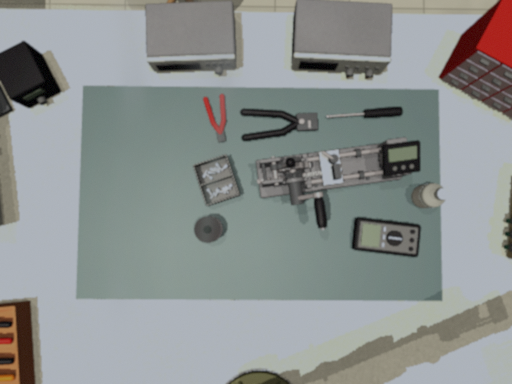

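The scene view shows the tester in the middle with the head at the left, the pawl ball near (259,190), and the handle end near (210,195). In the top view the ball is near (290,162), the handle runs (318,195) to (322,227), and the head is at the right. I'll zoom in next.

Run:
```python
import cv2
a=cv2.imread("pics/top0.png")[125:240,240:440];cv2.imwrite("pics/topz.png",cv2.resize(a,None,fx=4,fy=4,interpolation=cv2.INTER_CUBIC))
a=cv2.imread("pics/scene0.png")[170:315,135:335];cv2.imwrite("pics/scenez.png",cv2.resize(a,None,fx=4,fy=4,interpolation=cv2.INTER_CUBIC))
```

```text
(no output)
```

View pics/topz.png

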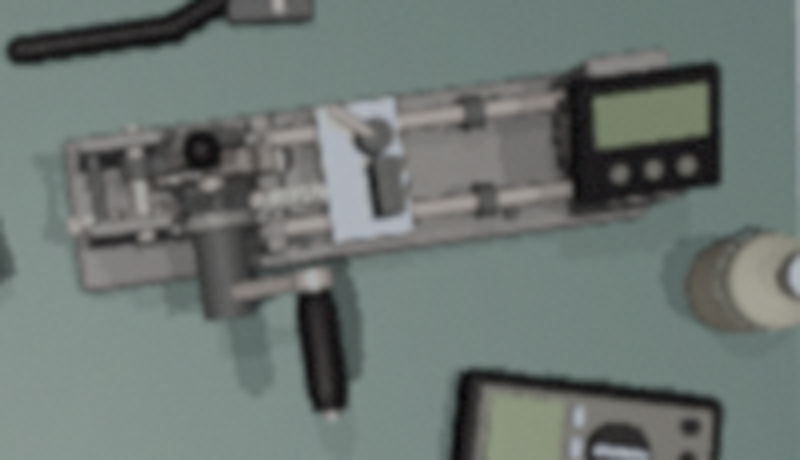

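View pics/scenez.png

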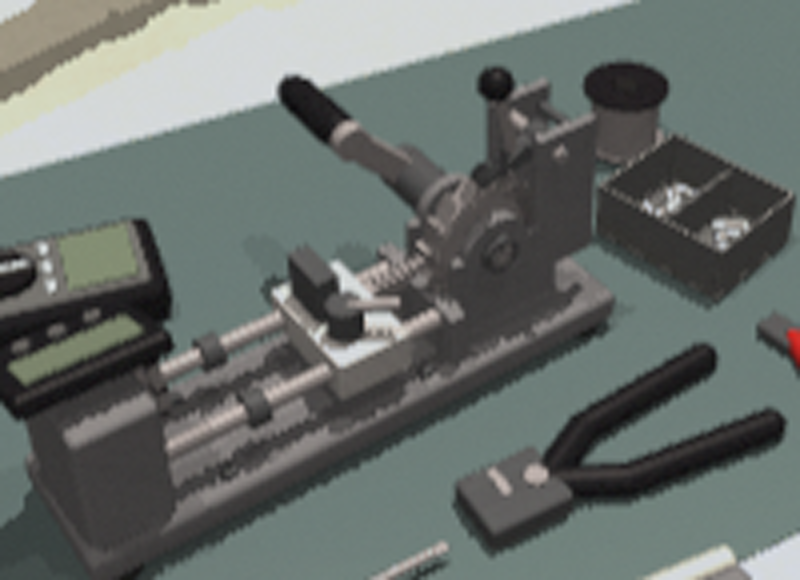

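```bash
cat > h.py <<'E'
from cell import *
import cv2,numpy as np
def ray(c,p):
    d=np.linalg.inv(c["K"])@[p[0],p[1],1];T=c["cam_to_world"];return T[:3,3],T[:3,:3]@d
def plane(c,p,z):
    o,d=ray(c,p);return o+d*(z-o[2])/d[2]
def tri(c1,p1,c2,p2):
    o,d=ray(c1,p1);q,e=ray(c2,p2);s=np.linalg.lstsq(np.c_[d,-e],q-o,rcond=None)[0]
    a=o+s[0]*d;b=q+s[1]*e;return (a+b)/2,np.linalg.norm(a-b)
def proj(c,P):
    T=np.linalg.inv(c["cam_to_world"]);q=c["K"]@(T[:3,:3]@np.asarray(P)+T[:3,3]);return q[:2]/q[2]
E
python3 - <<'E'
from h import *
t=read_camera("top");s=read_camera("scene")
T=lambda x,y:(240+x/4-.4,125+y/4-.4)
S=lambda x,y:(135+x/4-.4,170+y/4-.4)
for n,a,b in [("ball",(202,150),(495,83)),("hfar",(330,408),(287,88)),("hnear",(315,295),(345,130)),("colA",(470,110),(258,403)),("colB",(485,198),(208,348))]:
    P,e=tri(t,T(*a),s,S(*b));print(n,np.round(P*1000,1),round(e*1000,1))
for z,ps in [(.03,[(70,145),(85,290)]),(.062,[(470,110),(485,198)]),(.202,[(202,150)])]:
    for p in ps: print(z,p,np.round(plane(t,T(*p),z)*1000,1))
E
```

```text
ball [621.3 -61.9 204.3] 1.1
hfar [ 481.5 -141.8  142.6] 1.8
hnear [ 546.8 -130.5  146.1] 2.9
colA [ 666.7 -239.6   65.9] 1.7
colB [ 611.3 -249.5   66.3] 0.2
0.03 (70, 145) [647.2   8.7  30. ]
0.03 (85, 290) [553.9  -1.6  30. ]
0.062 (470, 110) [ 667.  -241.4   62. ]
0.062 (485, 198) [ 611.8 -250.5   62. ]
0.202 (202, 150) [621.4 -62.6 202. ]
```

Rough fit: tester yaw is about 8.3°, its origin is about (614, -77), and the crank is at about 2.1 rad. I'll move above the ball with the jaws along the tester's x.

```bash
python3 -m crank '[[87,40,50,50,0,0,8],[87,70,90,50,0,0,16],[87,100,140,50,0,0,24],[87,130,180,50,0,0,32],[87,160,220,50,0,0,40],[87,190,260,50,0,0,47],[87,220,300,50,0,0,54],[87,250,340,50,0,0,60]]' 10 && python3 -m crank '[[87,30,40,0,0,0,6],[87,60,80,0,0,0,12],[87,90,120,0,0,0,17.7],[87,115,160,0,0,0,17.7],[87,130,190,0,0,0,17.7],[87,143,207,0,0,0,17.7],[87,143,207,0,0,0,17.7],[87,143,207,0,0,0,17.7]]'
python3 - <<'E'
from h import *
for n in ["wrist","top","scene"]:
    c=read_camera(n);cv2.imwrite(f"pics/{n}1.png",c["img"][:,:,::-1])
    print(n,proj(c,[.6213,-.0619,.2035]))
o=get_obs();print(o["tool_pos"],o["tool_rot"],o["qpos"],o["time_s"])
E
```

```text
time_s: 1.05
tool_pos: [0.4584, -0.2941, 0.342]
tool_rot: [180.0, 0.0, -9.2]
force: [0.9, -0.1, 0.3]
grip_width: 0.0871
time_s: 1.85
tool_pos: [0.6012, -0.0873, 0.3417]
tool_rot: [179.9, 0.1, 8.6]
force: [0.5, -0.6, 0.2]
grip_width: 0.0867
wrist [295.06599043 171.13549726]
top [289.8447496  162.02859124]
scene [258.09887831 190.64116618]
[ 0.60081029 -0.08902215  0.34188538] [1.79908506e+02 5.75056606e-02 8.36109937e+00] [ 34.45818088  15.06665494 -34.84790166  84.19352327   8.69801729
  83.46716116   7.90181847] 2.0
```

View pics/wrist1.png

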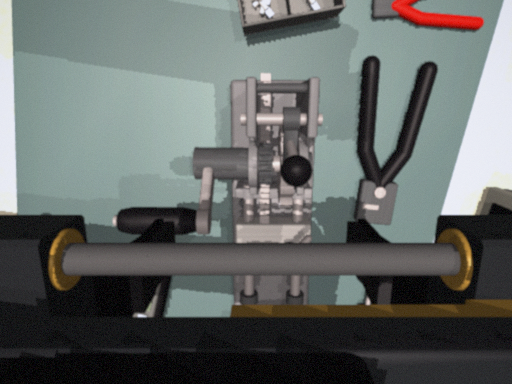

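The wrist view is lined up with the tester. The ball is at (296,171), against a predicted (295,171). I'll check the predicted tester frame against this view.

```bash
cat >> h.py <<'E'
yaw=np.radians(8.3);O=np.array([.614,-.077,0])
Rt=np.array([[np.cos(yaw),-np.sin(yaw),0],[np.sin(yaw),np.cos(yaw),0],[0,0,1]])
def w(p): return O+Rt@(np.array(p)/1000)
def l(P): return Rt.T@(np.asarray(P)-O)*1000
E
python3 - <<'E'
from h import *
c=read_camera("wrist");im=c["img"][:,:,::-1].copy()
a=np.radians(132)
for p in [(10,46,150),(-50,80,30),(50,80,30),(-106.5,65*np.cos(a),95+65*np.sin(a)),(-141.5,65*np.cos(a),95+65*np.sin(a)),(-29,-160,62),(29,-160,62),(-50,-120,30),(50,-120,30)]:
    q=proj(c,w(p));print(p,q.round(1));cv2.circle(im,tuple(int(round(v)) for v in q),2,(0,0,255),-1)
cv2.imwrite("pics/w1o.png",cv2.resize(im[60:310,90:420],None,fx=2.3,fy=2.3))
print("ball local",l([.6215,-.062,.2035]),"grip local",l([*get_obs()["tool_pos"]]))
E
```

```text
(10, 46, 150) [291.1 117.7]
(-50, 80, 30) [229.8  82.8]
(50, 80, 30) [318.   82.9]
(-106.5, np.float64(-43.49348941332578), np.float64(143.30441365603062)) [158.9 218.7]
(-141.5, np.float64(-43.49348941332578), np.float64(143.30441365603062)) [120.  218.6]
(-29, -160, 62) [248.8 287.8]
(29, -160, 62) [296.5 287.9]
(-50, -120, 30) [233.  246.6]
(50, -120, 30) [311.2 246.7]
ball local [  9.58678643  13.76021533 203.5       ] grip local [-14.74086633  -9.90039092 341.97042341]
```

View pics/w1o.png

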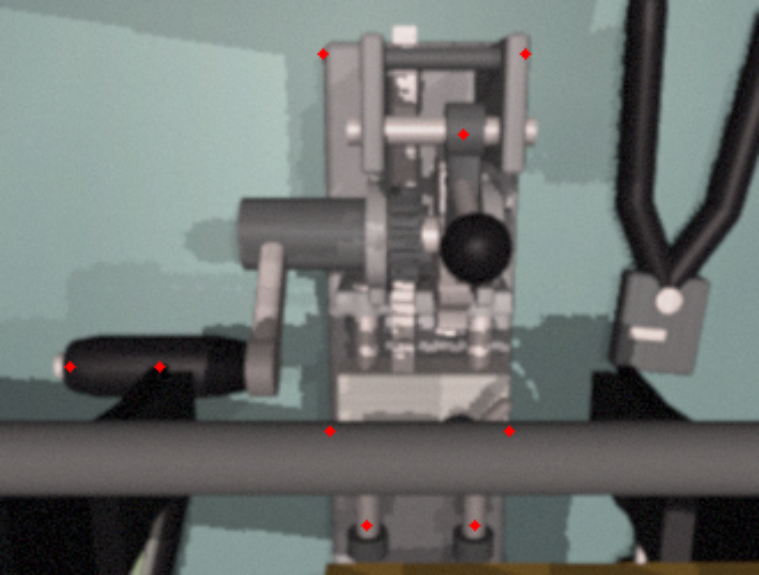

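The overlay agrees to 1–2 mm. Next I descend onto the ball and grip it.

```bash
python3 -m crank '[[60,21,27,0,0,0,0],[60,21,27,-30,0,0,0],[60,21,27,-60,0,0,0],[60,21,27,-85,0,0,0],[60,21,27,-93,0,0,0],[60,21,27,-93,0,0,0],[15,21,27,-93,0,0,0],[15,21,27,-93,0,0,0]]' 12 && python3 -m crank '[[15,0,0,0,0,0,0],[15,0,0,0,0,0,0],[15,0,0,0,0,0,0],[15,0,0,0,0,0,0]]'
python3 - <<'E'
from h import *
for n in ["wrist","scene"]:
    c=read_camera(n);cv2.imwrite(f"pics/{n}2.png",c["img"][:,:,::-1])
print(l(get_obs()["tool_pos"]))
E
```

```text
time_s: 2.85
tool_pos: [0.6227, -0.0621, 0.2509]
tool_rot: [179.9, -0.1, 8.3]
force: [-0.6, 0.9, 0.0]
grip_width: 0.051
time_s: 3.25
tool_pos: [0.6222, -0.0622, 0.2509]
tool_rot: [179.9, -0.0, 8.3]
force: [-3.6, -0.3, 3.3]
grip_width: 0.0206
[ 10.23074722  13.41323894 251.00487955]
```

View pics/wrist2.png

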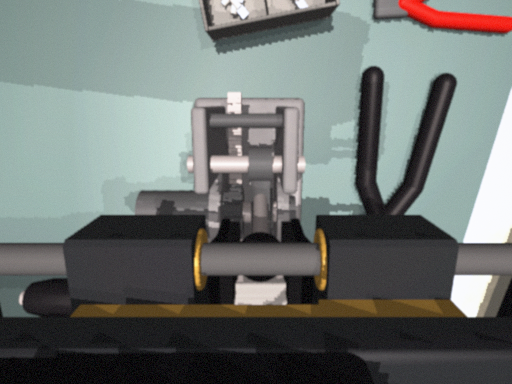

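View pics/scene2.png

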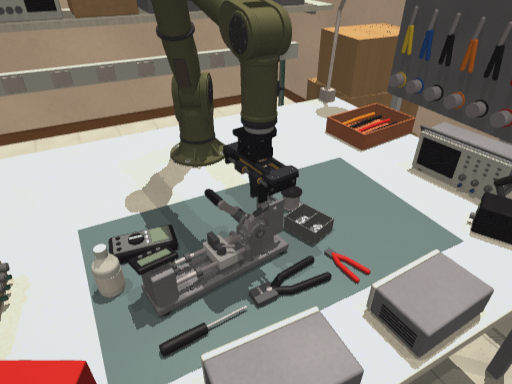

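Gripped at 20.6 mm. Next I swing the ball along its arc from 121° to 57°.

```bash
python3 -m crank '[[15,-1.1,7.6,4,0,0,0],[15,-2.3,15.7,6.8,0,0,0],[15,-3.5,24,8.4,0,0,0],[15,-4.8,32.7,8.9,0,0,0],[15,-6,41.2,8.1,0,0,0],[15,-7.2,49.5,6.2,0,0,0],[15,-8.4,57.5,3.1,0,0,0],[15,-9.5,65,-1.1,0,0,0]]'
python3 - <<'E'
from h import *
p=l(get_obs()["tool_pos"])-[0,0,47.5];print(p,p[1:]-[46,150],np.hypot(*(p[1:]-[46,150])))
c=read_camera("scene");cv2.imwrite("pics/scene3.png",cv2.resize(c["img"][120:320,130:360,::-1],None,fx=3,fy=3))
E
```

```text
time_s: 4.15
tool_pos: [0.6126, 0.003, 0.2494]
tool_rot: [179.8, -0.0, 8.3]
force: [0.6, -2.3, -3.9]
grip_width: 0.02
[ 10.1375189   79.41408031 201.90804186] [33.41408031 51.90804186] 61.73285651114334
```

View pics/scene3.png

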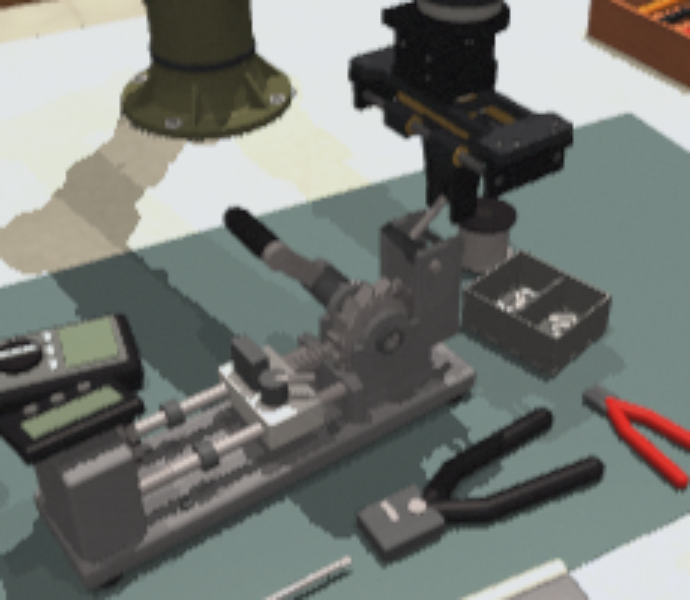

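```bash
python3 -m crank '[[15,-1,6.8,-5.2,0,0,0],[15,-1.9,12.9,-11.3,0,0,0],[15,-2.6,18,-18.2,0,0,0],[15,-3.2,22.2,-25.8,0,0,0],[15,-3.6,24.9,-32,0,0,0],[15,-3.6,24.9,-32,0,0,0]]'
python3 - <<'E'
from h import *
p=l(get_obs()["tool_pos"])-[0,0,47.5];print(p,p[1:]-[46,150],np.hypot(*(p[1:]-[46,150])))
E
python3 -m crank '[[45,0,0,0,0,0,0],[45,0,0,0,0,0,0],[45,0,0,0,0,0,0],[45,0,0,0,0,0,0],[45,0,0,30,0,0,0],[45,0,0,60,0,0,0],[45,0,0,100,0,0,0],[45,0,0,100,0,0,0]]'
python3 - <<'E'
from h import *
for n in ["wrist","scene"]:
    c=read_camera(n);cv2.imwrite(f"pics/{n}4.png",c["img"][:,:,::-1]); print(proj(c,w((10,105,168))))
E
```

```text
time_s: 4.8
tool_pos: [0.6089, 0.0289, 0.2159]
tool_rot: [179.8, -0.0, 8.4]
force: [1.9, -4.3, -1.9]
grip_width: 0.0204
[ 10.19030111 105.50508286 168.44242201] [59.50508286 18.44242201] 62.29749445779705
time_s: 5.6
tool_pos: [0.6111, 0.0302, 0.3223]
tool_rot: [179.8, -0.6, 8.4]
force: [0.6, 0.3, 1.0]
grip_width: 0.045
[254.89525067 197.38291739]
[287.14370948 190.66985793]
```

View pics/wrist4.png

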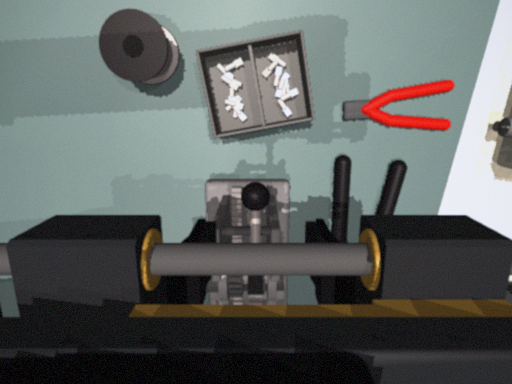

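View pics/scene4.png

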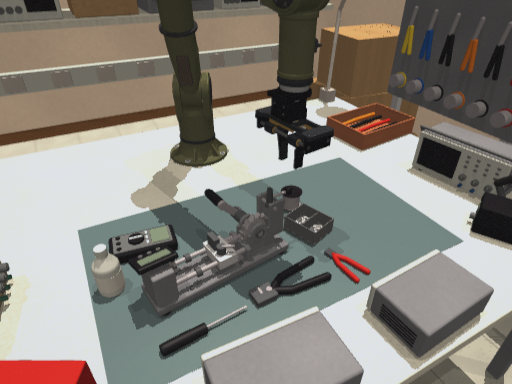

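The ball is at (256,196) against a predicted (255,197) for thrown over, so the pawl is resting on its back stop. Next I go above the handle and turn the jaws along the tester's y.

```bash
python3 -m crank '[[60,-12,-20,0,0,0,-8],[60,-24,-40,0,0,0,-16],[60,-36,-60,0,0,0,-24],[60,-48,-80,0,0,0,-32],[60,-60,-100,0,0,0,-40],[60,-72,-120,0,0,0,-48],[60,-84,-140,0,0,0,-56],[60,-96,-155,0,0,0,-64]]' 25 && python3 -m crank '[[60,-4,-10,0,0,0,-8],[60,-4,-11,0,0,0,-16],[60,-4,-11,0,0,0,-24],[60,-4,-11,0,0,0,-26],[60,-4,-11,0,0,0,-26],[60,-4,-11,0,0,0,-26]]'
python3 - <<'E'
from h import *
o=get_obs();print(o["tool_pos"],o["tool_rot"],o["qpos"])
c=read_camera("wrist");im=c["img"][:,:,::-1].copy()
cv2.imwrite("pics/w5.png",im)
a=np.radians(132)
for x in(-71.5,-106.5,-141.5,): print(proj(c,w((x,65*np.cos(a),95+65*np.sin(a)))))
print("target",w((-110,65*np.cos(a),191.3)))
E
```

```text
time_s: 6.5
tool_pos: [0.5118, -0.1268, 0.3153]
tool_rot: [179.7, -0.0, -56.0]
force: [0.4, 0.1, 0.6]
grip_width: 0.0601
time_s: 7.1
tool_pos: [0.5074, -0.1377, 0.3143]
tool_rot: [179.6, 0.0, -81.9]
force: [-0.1, -0.6, 0.8]
grip_width: 0.0601
[ 0.50737463 -0.13765411  0.31425392] [ 1.79615620e+02  2.59872940e-02 -8.19106206e+01] [ 35.9478354    4.07436259 -24.805131    97.83638652   1.84544135
  78.84127563 -71.08132953]
[259.2925323 134.2648088]
[259.46495899 178.89602896]
[259.62649159 220.70740446]
target [ 0.51143072 -0.13591711  0.1913    ]
```

View pics/w5.png

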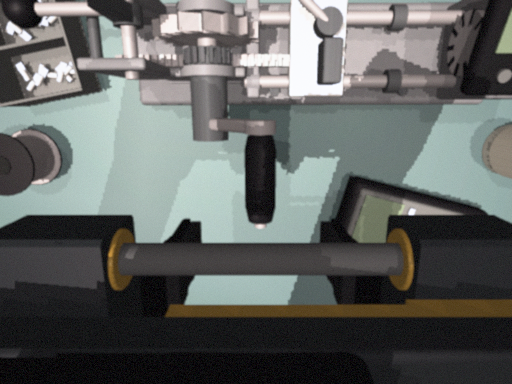

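The handle is on column 260, rows 134–222, as predicted. I'll descend and grip it.

```bash
python3 -m crank '[[60,4,2,-40,0,0,0],[60,4,2,-80,0,0,0],[60,4,2,-110,0,0,0],[60,4,2,-123,0,0,0],[60,4,2,-123,0,0,0],[15,4,2,-123,0,0,0],[15,4,2,-123,0,0,0],[15,4,2,-123,0,0,0]]' 20 && python3 -m crank '[[15,0,0,0,0,0,0],[15,0,0,0,0,0,0],[15,0,0,0,0,0,0]]'
python3 - <<'E'
from h import *
p=l(get_obs()["tool_pos"]);print(p)
for n in ["wrist","scene"]:
    c=read_camera(n);cv2.imwrite(f"pics/{n}6.png",c["img"][:,:,::-1])
E
```

```text
time_s: 7.95
tool_pos: [0.5124, -0.1359, 0.1932]
tool_rot: [179.8, -0.1, -81.9]
force: [0.9, -1.0, -0.1]
grip_width: 0.0434
time_s: 8.25
tool_pos: [0.5128, -0.1363, 0.1937]
tool_rot: [179.8, -0.1, -81.9]
force: [-1.1, -0.8, 2.3]
grip_width: 0.0235
[-108.722356    -44.07411613  193.73423048]
```

View pics/wrist6.png

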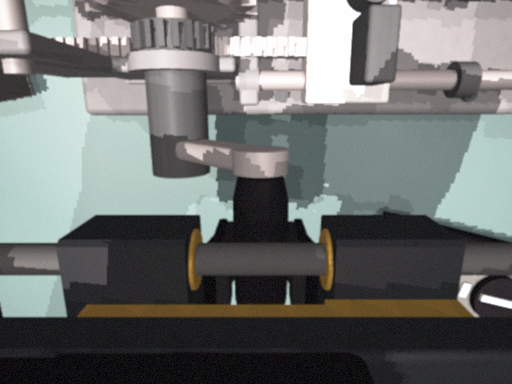

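View pics/scene6.png

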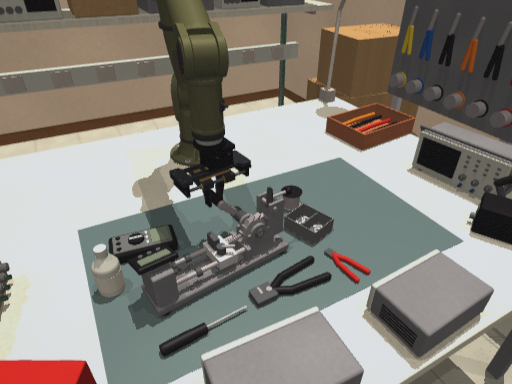

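Gripped at 23.5 mm. Next I wind backward along the arc from 132° to 69°.

```bash
python3 -m crank '[[15,-1,6.5,5.3,0,0,0],[15,-2.1,14.2,10,0,0,0],[15,-3.3,22.5,13.6,0,0,0],[15,-4.5,31.2,15.9,0,0,0]]'
python3 - <<'E'
from h import *
p=l(get_obs()["tool_pos"])-[0,0,50.5];print(p,get_obs()["force"]);r=p[1:]-[0,95];print(np.hypot(*r),np.degrees(np.arctan2(r[1],r[0])))
c=read_camera("scene");cv2.imwrite("pics/scene7.png",cv2.resize(c["img"][120:320,130:360,::-1],None,fx=3,fy=3))
E
```

```text
time_s: 8.75
tool_pos: [0.5083, -0.1055, 0.2102]
tool_rot: [179.9, -0.2, -82.0]
force: [2.3, -4.6, -2.4]
grip_width: 0.0236
[-108.71752584  -12.93171744  159.71819808] [ 2.26469999 -4.622931   -2.3747551 ]
65.99753388426485 101.29978322395185
```

View pics/scene7.png

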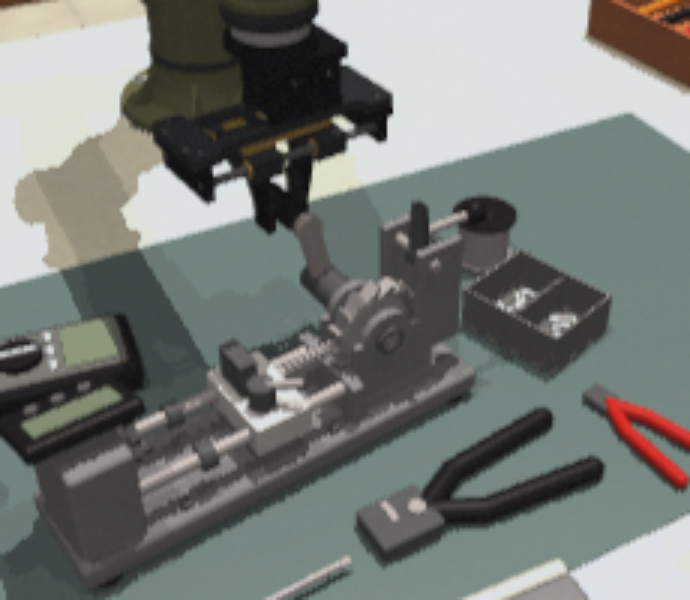

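```bash
python3 -m crank '[[15,-1.3,8.9,1.1,0,0,0],[15,-2.6,17.9,1,0,0,0],[15,-3.9,26.7,-0.5,0,0,0],[15,-5.2,35.3,-3.1,0,0,0],[15,-6.3,43.4,-6.9,0,0,0],[15,-7.4,51,-11.9,0,0,0],[15,-8.4,57.8,-17.8,0,0,0],[15,-9.3,63.6,-24.7,0,0,0]]'
python3 - <<'E'
from h import *
p=l(get_obs()["tool_pos"])-[0,0,50.5];print(p);r=p[1:]-[0,95];print(np.hypot(*r),np.degrees(np.arctan2(r[1],r[0])))
E
```

```text
time_s: 9.6
tool_pos: [0.499, -0.0408, 0.1863]
tool_rot: [179.9, -0.3, -81.9]
force: [1.3, -6.0, -0.0]
grip_width: 0.0232
[-108.612009     52.46468463  135.83644422]
66.48427114376938 37.89578489058887
```

```bash
python3 -m crank '[[15,-0.6,4.2,-6.8,0,0,0],[15,-1.1,7.8,-14,0,0,0],[15,-1.5,10.3,-20.4,0,0,0],[15,-1.7,11.8,-26,0,0,0],[15,-1.7,11.8,-26,0,0,0]]'
python3 - <<'E'
from h import *
p=l(get_obs()["tool_pos"])-[0,0,50.5];print(p);r=p[1:]-[0,95];print(np.hypot(*r),np.degrees(np.arctan2(r[1],r[0])))
E
python3 -m crank '[[15,0,0.2,-2,0,0,0],[15,0,0.4,-4,0,0,0],[15,0,0.4,-5,0,0,0],[15,0,0.4,-5,0,0,0]]'
python3 - <<'E'
from h import *
p=l(get_obs()["tool_pos"])-[0,0,50.5];print(p,get_obs()["force"]);r=p[1:]-[0,95];print(np.hypot(*r),np.degrees(np.arctan2(r[1],r[0])))
c=read_camera("scene");cv2.imwrite("pics/scene8.png",cv2.resize(c["img"][170:315,135:335,::-1],None,fx=4,fy=4))
c=read_camera("wrist");cv2.imwrite("pics/wrist8.png",c["img"][:,:,::-1])
E
```

```text
time_s: 10.1
tool_pos: [0.4972, -0.0287, 0.1594]
tool_rot: [179.9, -0.3, -81.9]
force: [4.2, -2.6, -5.0]
grip_width: 0.0238
[-108.61936128   64.62414034  108.91888295]
66.10608759101397 12.15480387355214
time_s: 10.5
tool_pos: [0.4973, -0.0284, 0.1572]
tool_rot: [179.8, -0.3, -81.9]
force: [-7.0, -2.8, 20.8]
grip_width: 0.0235
[-108.45327497   64.94687543  106.71259923] [-6.97304273 -2.7683294  20.82456527]
65.99455742264752 10.22290991543723
```

View pics/scene8.png

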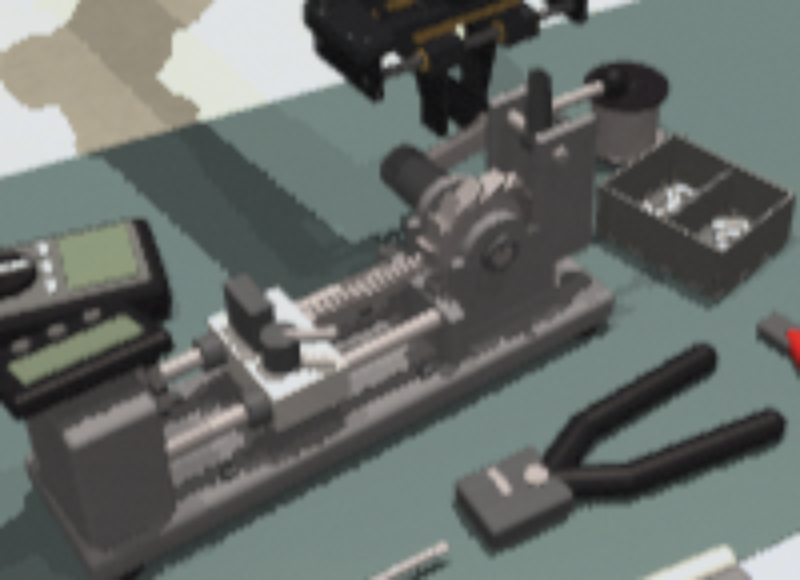

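View pics/wrist8.png

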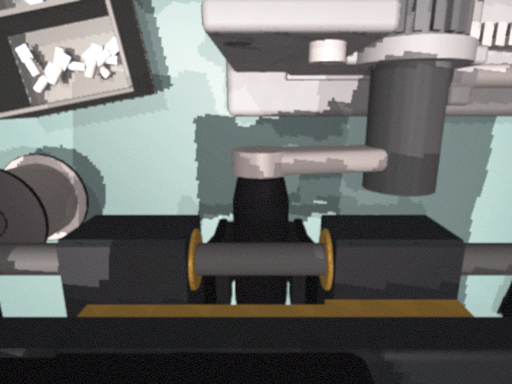

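The crank angle reads 10.2° and stopped there against a 21 N vertical reaction, so it is on the hard stop. The carriage also touches the collars in the scene view. I'll release and rise.

```bash
python3 -m crank '[[60,0,0,-2,0,0,0],[60,0,0,-2,0,0,0],[60,0,0,-2,0,0,0],[60,0,0,-2,0,0,0],[60,0,0,-2,0,0,0],[60,0,0,20,0,0,0],[60,0,0,60,0,0,0],[60,0,0,100,0,0,0]]' && python3 -m crank '[[60,-20,-40,30,0,0,0],[60,-20,-80,60,0,0,0],[60,-20,-120,60,0,0,0],[60,-20,-160,60,0,0,0],[60,-20,-200,60,0,0,0],[60,-20,-200,60,0,0,0],[60,-20,-200,60,0,0,0]]'
python3 - <<'E'
from h import *
a=np.radians(10)
for n in ["scene","top"]:
    c=read_camera(n);r=(slice(170,315),slice(135,335)) if n=="scene" else (slice(85,300),slice(190,450))
    k=4 if n=="scene" else 2.8
    im=c["img"][:,:,::-1].copy();cv2.imwrite(f"pics/{n}9f.png",im)
    cv2.imwrite(f"pics/{n}9.png",cv2.resize(im[r],None,fx=k,fy=k,interpolation=cv2.INTER_CUBIC))
    for nm,p in [("ball",(10,105,168)),("hend",(-141.5,64,106.3)),("hmid",(-106.5,64,106.3))]:
        q=proj(c,w(p));print(n,nm,q,(q-[r[1].start,r[0].start])*k)
    old=cv2.imread(f"pics/{n}0.png");d=np.abs(old.astype(int)-im).max(2)>40
    cv2.imwrite(f"pics/{n}9d.png",d.astype(np.uint8)*255)
E
```

```text
time_s: 11.4
tool_pos: [0.4966, -0.0281, 0.2576]
tool_rot: [179.7, -0.3, -81.9]
force: [1.1, -0.9, 0.0]
grip_width: 0.0596
time_s: 12.1
tool_pos: [0.4763, -0.2287, 0.3169]
tool_rot: [179.7, -0.2, -82.0]
force: [-0.6, 0.5, -0.1]
grip_width: 0.06
scene ball [287.14370948 190.66985793] [608.57483793  82.67943172]
scene hend [241.1016403  189.51423479] [424.40656121  78.05693916]
scene hmid [248.10940785 195.1133021 ] [452.43763139 100.45320838]
top ball [248.26805128 169.37682542] [163.15054358 236.25511116]
top hend [274.61836179 233.22812918] [236.93141302 415.03876171]
top hmid [272.57037683 218.54329715] [231.19705513 373.92123201]
```

View pics/scene9.png

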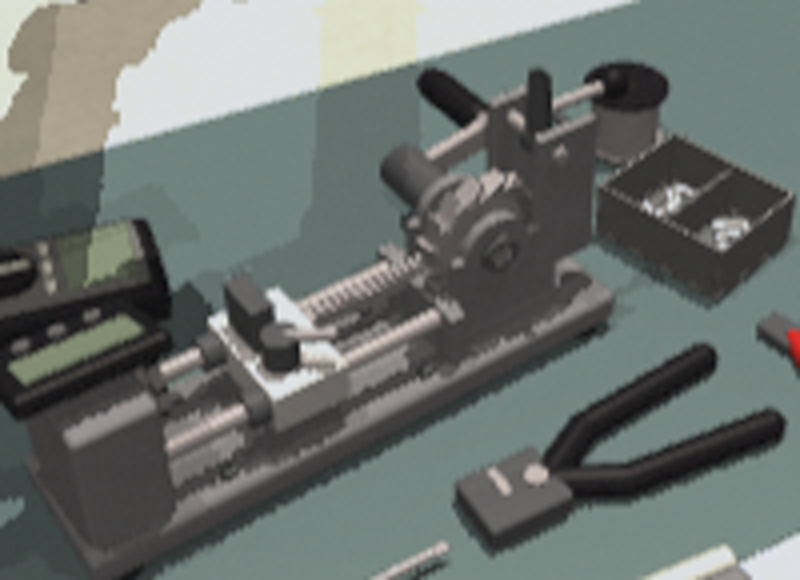

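View pics/top9.png

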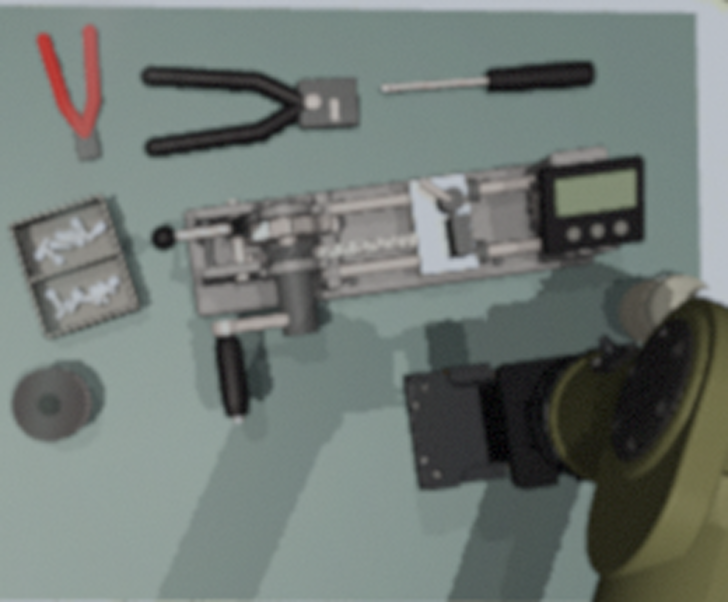

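View pics/scene9d.png

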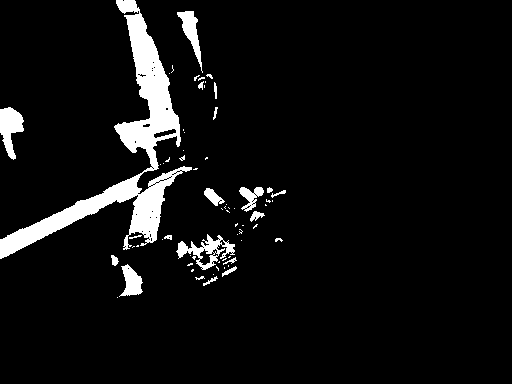

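The ball, handle and carriage are where they should be. The only differences on other items are at the bottle and multimeter, near (130,280), and look like the arm's shadow. I'll check that before handing in.

View pics/scene9f.png

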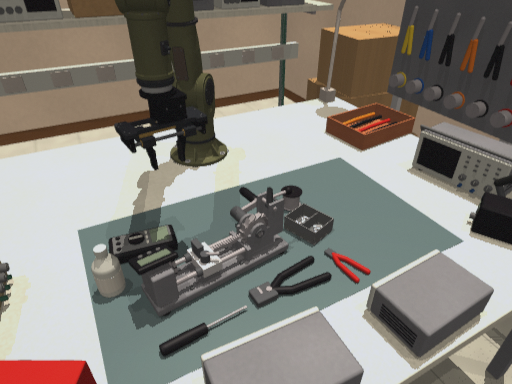

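The bottle at (108,272) and the multimeter at (143,243) haven't moved and are only in shadow, and the arm is well clear of everything.

```bash
python3 -c "
from cell import *
print(sign_off())"
```

```text
the job is handed in; nothing more can be done
None
```

The job is done and handed in at about 12 s of the 51 s allowed. I gripped the pawl ball, swung it over its arc and let go on the back stop. Then I gripped the crank handle and wound it backward from about 2.1 rad to the hard stop.

Last checks, none of which failed or disagreed:
- **Pawl:** the ball was seen within about 1 px of its thrown-over position, and it was still there after the winding.
- **Crank:** the handle stopped at 10.2°, where home is 10°. The force on the tool rose to about 21 N against the stop.
- **Carriage:** both final views show it against the collars.
- **Bench and arm:** the other items look unmoved, and the only differences near them were the arm's shadow. The gripper was open, well clear, and read about zero force.

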